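# Snap the retaining clip onto the label-roll shaft

### The job

Pick up the fork-ended pusher by its handle and use its fork to push the loose split clip along the guide on top of the label-roll holder, sideways onto the groove of the upright shaft, until it snaps fully home; push slowly and gently, and stop as soon as it is home rather than ramming it. Then lay the pusher back down on the worktop. Touch the clip with nothing but the pusher, and leave the jar, bottle and marker where they are.

Things in the scene. Friction and masses are not known exactly. Their poses are not given: they have to be found in the camera images.
- holder: Label-roll holder, fixed: grey base, four pillars, white paper roll 64 mm across, brushed-steel deck on top, its upper face 60 mm above the worktop. Origin at worktop level under groove_nominal; +x is the direction in which the clip is pushed, z up. Deck x -95 to +37, y -41 to +41 mm. Two guide rails 6 mm high on it, x -90 to -20 mm, inner faces at y -22 and +22 mm.
- groove_nominal (a point): Middle of the shaft's range, 65 mm above the worktop (clip's mid-height); axes as the holder. The steel shaft stands up through the slot: a groove (neck) 16 mm wide, up to 13.5 mm above the deck, then a head 27 mm across, top 83 mm above the worktop. The shaft is fixed, but anywhere from 10 mm before to 10 mm beyond this point along the holder's x (y = 0); where is not measured.
- clip_jaw (a point): Reference point in the jaw of the split clip, half-way up; on groove_nominal when home if the shaft is mid-range. Clip: dark steel, 10 mm thick, flat on the deck between the rails, open end toward the holder's +x. Axes: +x out of the open end, z up. The fork pushes its flat back face at x = -26.5 mm, y -20 to +20 mm; a boss 9 mm wide sticks out of its middle to x = -35.8 mm.
- clip_tip_left (a point): Centre of the round bump (6 mm across) at the end of the clip's left (+y) arm, half-way up. The two bumps' centres are 16 mm apart when the arms are relaxed (before the shaft is met, and again when home), up to 22 mm on the way.
- clip_tip_right (a point): The same on the clip's right (-y) arm.
- pusher_grip (a point): Fork-ended pusher, 140 mm long, 0.12 kg, lying on the worktop. This point is the centre of its grey ribbed handle (60 mm long in x, 20 mm wide in y, 30 mm high in z; it stands 15 mm above the worktop when the tool lies there). Axes: +x along the tool toward the fork, z up. A shank 10 mm wide leads to the fork.
- fork_tip (a point): Middle between the ends of the fork's two tines, 110 mm ahead of the handle's centre along the tool's +x and at the same height. The tines are 8 mm wide and 5 mm thick, centred 11.5 mm to either side, with a mouth 15 mm wide and 17 mm deep between them that takes the clip's boss.
- pusher: The whole pusher; origin at the middle of the handle's underside, 15 mm below pusher_grip, same axes.
- clip: The clip; origin 5 mm under clip_jaw, same axes. Sliding it takes under 1 N. About 23 mm short of home its sprung arms meet the neck: spreading them takes 4 to 8 N, then they rub along its flat sides with about 1 N and close behind it only in the last 3 mm. Once home its back stands against the shaft and it stops hard; 12 to 15 N held there proves it home.
- jar: Bystander: amber jar with white lid, 68 mm across, 92 mm high; origin at the centre of its underside.
- pills: Bystander: white pill bottle, 48 mm across, 88 mm high; origin at the centre of its underside.
- marker: Bystander: blue marker lying on the worktop, 138 mm long; origin at its underside.

How it is judged:
By the outcome, as a careful person would: the job done as asked, in the order asked, and still so for the second after the job is handed in, with the robot touching nothing.
It also fails if it takes over 56 s, if anything falls off the work surface, if the arm or the gripper's body presses on something with over 40 N, if the wrist force passes 120 N, or if a joint passes its speed limit or range.

### The arm

A 6-joint arm with a two-finger parallel gripper is mounted at the origin on a cart in front of the work surface, level with it; the furniture and walls round the work are solid. World frame = base frame: x ahead of the robot, y to its left, z up, the work surface at z = 0. Lengths are in m, angles in degrees, forces in N, time in s.
With the tool pointing down it reaches from about 0.35 to 0.975 m from the base axis. Payload 17.4 kg.
Tool frame: the origin (TCP) lies midway between the tips of the shut fingers; the grasp point (between the pads) lies 19 mm behind it (arm.pinch_z is the distance from the TCP to the grasp point, in m); z points along the fingers, y is the direction in which the jaws open and shut (so a half turn about z gives the same grasp; the last joint's range is limited). The gripper opens to 85 mm and grips with 20 to 120 N. Pads are 22 mm wide; open, the fingers measure 114 mm over their backs; the gripper's body (76 mm by 85 mm) begins 54 mm behind the grasp point. The pads swing forward as they close: fully open they stand 13 mm farther back than shut.
Start: joints at [-71.035, 6.646, 82.598, -0, 90.757, -2.166], TCP at [0.243, -0.63, 0.231] pointing down, gripper open.
Joint ranges: [-162.19, 162.19], [-47.58, 125.68], [4.15, 143.07], [-65.23, 245.23], [0.69, 171.88], [-170.13, 170.13]. Speed limits (degrees/s): [108.29, 108.29, 127.2, 180, 180, 180].

### API

Orientations are given as [roll, pitch, yaw] about the fixed x, y, z axes, in that order (R = Rz(yaw) Ry(pitch) Rx(roll)).
In Python, from workcell import arm gives the robot as it stands.
- The arm moves only by the tool send_rows, never from a script. Its arguments are lists of equal length, an entry for each row: "fingers": the opening, from -1 (shut) to 1 (fully open); "delta_pos": the shift along the tool's x, y, z in cm, a list of three; "turn": the turn, a rotation vector about the tool's x, y, z in rad, a list of three. In form: {"fingers": [fingers, ...], "delta_pos": [[dx, dy, dz], ...], "turn": [[ax, ay, az], ...]}. A call has exactly 10 rows; each row is the pose to reach, as a shift and turn from the pose measured when the call began, along the tool's axes at that moment; what a row does not reach only later rows make up. A row lasts 1/10 s, in which the tool goes at most 50 mm and 8.59 degrees, less where a joint would pass 70% of its speed; a pose out of reach is approached as far as the arm can. A call with a gripper value outside its range is refused whole. The fingers move at their own pace and stop on an object; "squeeze" is the grip in N (left out, the last holds). Time passes only in rows, so rows that repeat a pose let the fingers close, or fill a call up. It gives the time, the measured TCP pose, the force and the opening at its end, in the units of the state.
- arm.sense(): the state, without advancing time (a new reading comes with each control period).
- arm.grab_frame(name): name is "side" or "top"; returns the picture (420x560x3 uint8, red, green, blue); there is no depth.
- arm.camera_info(name): a dict with "intrinsics" (3x3 intrinsics, pixels), "camera_from_world" (4x4, takes a point from world to camera coordinates). Camera axes: x right, y down, z forward; pixel columns grow to the right and rows downward; lengths in m; the calibration is good to about 2 mm. A picture is of the moment at which its call begins. camera_info takes no time and is no camera call.
- arm.job_done(): hands the job in, once; it reports no verdict.
The state is a dict: "time_s": time; "joint_positions": joint angles; "dq": joint speeds; "joint_torque": joint torques, N m; "eef_pos": TCP position; "eef_rot": TCP orientation; "wrist_force": force on the tool from outside, world axes, zero at the start; "wrist_torque": the same for the moment, N m; "finger_gap": finger opening in m.
Only numpy, scipy, OpenCV 4.12 (cv2) and the standard library are available. Lean on these libraries where they do the work, as an engineer would, in place of code of your own. Each camera call takes 0.05 s, during which the arm holds its last target.

## Working session

There is one attempt and no reset: what is moved stays moved. The work goes in short steps, Python scripts to look and compute and a tool call to move; the robot and the scene stay as the last step left them, time stands still between calls to the robot, and variables do not carry over. Pictures are saved under pics/ and viewed, and the job is handed in when it is done.

Besides the shell and the picture viewer there is one more tool, called after "Emit:" as name(argument=value, ...) on one line, values as JSON. send_rows: Moves the arm, as the interface text tells. Its arguments: {"type":"object","properties":{"fingers":{"type":"array"},"delta_pos":{"type":"array"},"turn":{"type":"array"},"squeeze":{"type":"number"}},"required":["fingers","delta_pos","turn"]}

```bash
mkdir -p pics; ls
python3 - <<'E'
from workcell import arm
import cv2
print(arm.sense(), arm.pinch_z)
for n in("side","top"):
    f=arm.grab_frame(n); cv2.imwrite(f"pics/{n}0.png",f[:,:,::-1]); 
    print(n,arm.camera_info(n))
E
```

```text
pics
{'time_s': 0.0, 'joint_positions': array([-7.10353473e+01,  6.67529680e+00,  8.26366601e+01,  8.01879397e-04,
        9.07575079e+01, -2.16487622e+00]), 'dq': array([ 0.0638302 ,  0.04232802, -0.1058797 , -0.01653079, -0.0634081 ,
        0.02459954]), 'joint_torque': array([ 1.35360140e-03, -7.31976557e+01, -6.32484269e+01,  8.03023090e-05,
        6.37525241e-03, -1.25721153e-04]), 'eef_pos': array([ 0.24326283, -0.62942728,  0.23053848]), 'eef_rot': array([-1.79930615e+02, -3.42529550e-03,  2.11295370e+01]), 'wrist_force': array([-0.03771422, -0.40433583, -0.21179442]), 'wrist_torque': array([-0.03530908,  0.00559594, -0.06309687]), 'finger_gap': 0.08508090196777354} 0.0187
side {'intrinsics': array([[432.85840906,   0.        , 277.55897543],
       [  0.        , 432.85840906, 205.79097937],
       [  0.        ,   0.        ,   1.        ]]), 'camera_from_world': array([[ 0.95164871, -0.30699871,  0.01079487, -0.49579428],
       [-0.1999852 , -0.64583191, -0.73682227,  0.21734479],
       [ 0.23317516,  0.69903715, -0.6760003 ,  0.8088047 ],
       [ 0.        ,  0.        ,  0.        ,  1.        ]])}
top {'intrinsics': array([[391.9889497 ,   0.        , 284.14265214],
       [  0.        , 391.9889497 , 208.71245193],
       [  0.        ,   0.        ,   1.        ]]), 'camera_from_world': array([[-0.02919317, -0.99952498,  0.00987779,  0.10703162],
       [-0.98451182,  0.02704283, -0.17321998,  0.5581824 ],
       [ 0.17287058, -0.01478164, -0.98483362,  0.8286349 ],
       [ 0.        ,  0.        ,  0.        ,  1.        ]])}
```

View pics/side0.png

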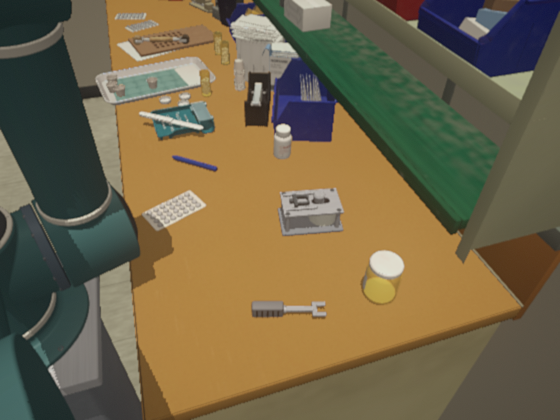

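View pics/top0.png

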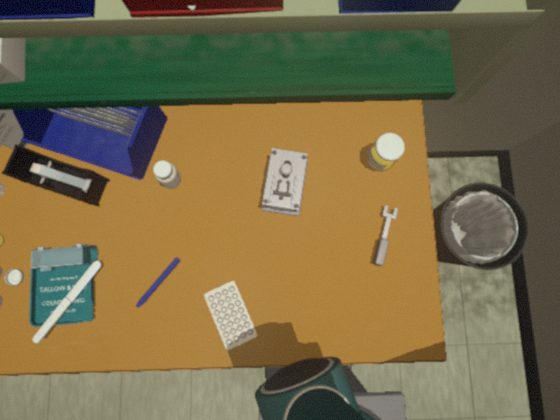

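The side view shows the pusher at about (290,309) and the holder at (311,208). In the top view they are at (385,237) and (285,182), with the clip boss at (281,197) and the shaft head at (286,167). I'll zoom in.

Run:
```python
import cv2
t=cv2.imread("pics/top0.png"); s=cv2.imread("pics/side0.png")
def c(im,x,y,w,h,k,n): cv2.imwrite(n,cv2.resize(im[y:y+h,x:x+w],None,fx=k,fy=k,interpolation=cv2.INTER_CUBIC))
c(t,250,140,70,80,7,"pics/ht.png"); c(t,360,195,50,80,7,"pics/pt.png"); c(s,270,180,80,60,9,"pics/hs.png"); c(s,240,290,100,40,7,"pics/ps.png")
```

```text
(no output)
```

View pics/ht.png

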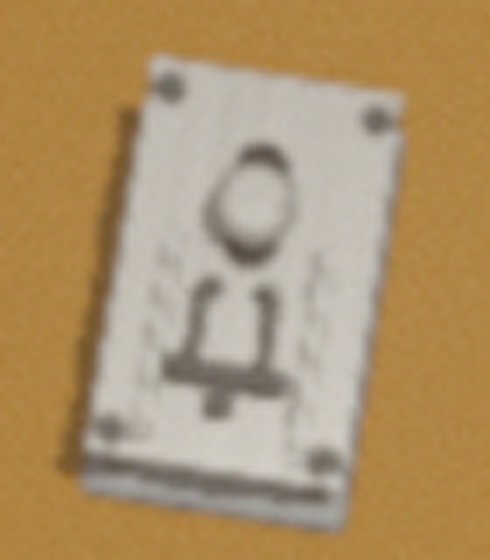

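View pics/pt.png

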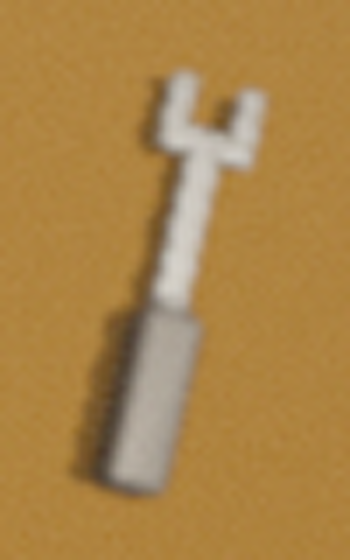

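View pics/hs.png

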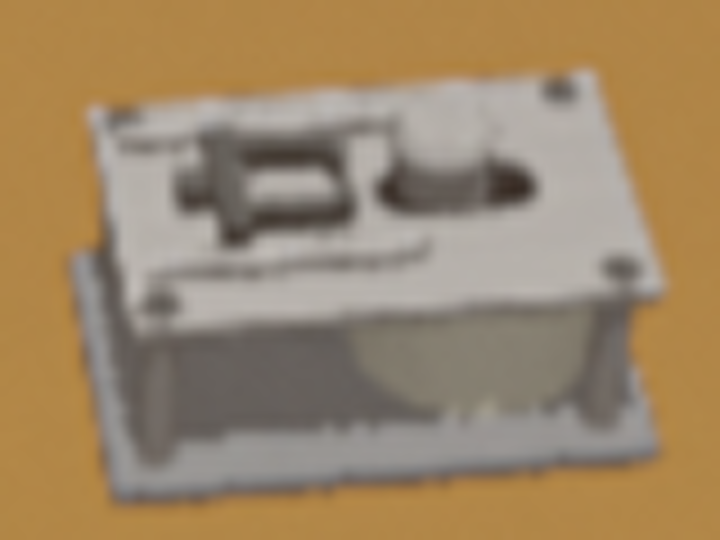

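View pics/ps.png

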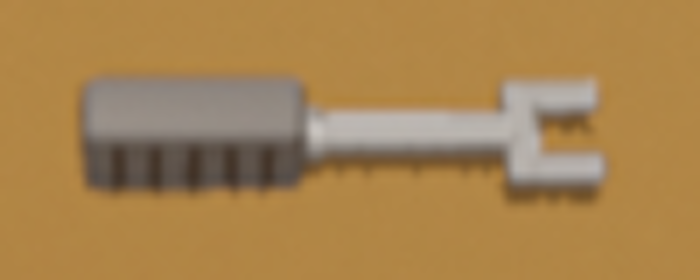

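```bash
cat > h.py <<'E'
import numpy as np
from workcell import arm
def ray(n,u,v,z):
    c=arm.camera_info(n);K=c["intrinsics"];T=c["camera_from_world"];R=T[:3,:3];o=-R.T@T[:3,3]
    d=R.T@np.linalg.solve(K,[u,v,1.]);return o+d*(z-o[2])/d[2]
def proj(n,p):
    c=arm.camera_info(n);q=c["camera_from_world"][:3]@np.r_[p,1];q=c["intrinsics"]@q;return q[:2]/q[2]
def crop(n,x,y,k,pts,z): return np.array([ray(n,(U+.5)/k-.5+x,(V+.5)/k-.5+y,z) for U,V in pts])
E
python3 - <<'E'
from h import *
np.set_printoptions(precision=4,suppress=True)
P=lambda l,a:print(l,a[:,:2].tolist() if 0 else a[:,:2].round(4).tolist())
ht=("top",250,140,7);hs=("side",270,180,9);pt=("top",360,195,7);ps=("side",240,290,7)
P("deck top",crop(*ht,[(152,57),(403,93),(343,487),(87,455)],.06))
P("deck side",crop(*hs,[(592,70),(663,295),(133,330),(90,105)],.06))
P("screw top",crop(*ht,[(171,87),(376,120),(322,461),(110,428)],.06))
P("screw side",crop(*hs,[(560,90),(622,267),(160,305),(123,118)],.06))
P("head top",crop(*ht,[(252,203)],.083))
P("head side",crop(*hs,[(447,135)],.083))
P("back ends top",crop(*ht,[(163,378),(290,395)],.07));P("boss",crop(*ht,[(216,418)],.07));P("tips",crop(*ht,[(210,288),(265,297)],.07))
P("boss side",crop(*hs,[(178,190)],.069));P("tips side",crop(*hs,[(345,155),(345,210)],.07))
P("handle top",crop(*pt,[(148,310),(200,318),(160,490),(103,482)],.03))
P("handle side",crop(*ps,[(303,80),(303,142),(85,145),(85,80)],.03))
P("tines top",crop(*pt,[(183,72),(252,92)],.0175))
P("tines side",crop(*ps,[(598,92),(605,165)],.0165))
E
```

```text
deck top [[0.7001, 0.1164], [0.6858, 0.0355], [0.5571, 0.0596], [0.5695, 0.14]]
deck side [[0.7006, 0.1181], [0.683, 0.0343], [0.5554, 0.061], [0.5714, 0.1433]]
screw top [[0.6898, 0.1105], [0.677, 0.0446], [0.5656, 0.0659], [0.578, 0.1325]]
screw side [[0.6895, 0.1131], [0.6775, 0.0465], [0.5645, 0.0674], [0.5779, 0.136]]
head top [[0.6439, 0.086]]
head side [[0.6433, 0.0812]]
back ends top [[0.5916, 0.1153], [0.585, 0.0756]]
boss [[0.5783, 0.099]]
tips [[0.6202, 0.0998], [0.6168, 0.0825]]
boss side [[0.5788, 0.0963]]
tips side [[0.6226, 0.0953], [0.6153, 0.0761]]
handle top [[0.4891, -0.1252], [0.486, -0.1418], [0.4315, -0.1249], [0.4346, -0.1068]]
handle side [[0.4902, -0.1268], [0.4841, -0.1453], [0.429, -0.129], [0.4344, -0.1092]]
tines top [[0.569, -0.1458], [0.5616, -0.1682]]
tines side [[0.5692, -0.1458], [0.562, -0.1679]]
```

```bash
cat >> h.py <<'E'
from scipy.spatial.transform import Rotation as Ro
np.set_printoptions(precision=4,suppress=True)
def plan(p,yaw,s=None):
    s=s or arm.sense();R=Ro.from_euler("xyz",s["eef_rot"],degrees=True)
    T=Ro.from_euler("xyz",[180,0,yaw],degrees=True)
    print("pos",s["eef_pos"],"rot",s["eef_rot"],"t",s["time_s"],"F",s["wrist_force"],"gap",s["finger_gap"],"j",s["joint_positions"])
    print("delta cm",R.inv().apply(np.array(p)-s["eef_pos"])*100,"turn",(R.inv()*T).as_rotvec())
E
python3 - <<'E'
from h import *
plan([.460,-.1258,.10],-17.2)
E
```

```text
pos [ 0.2433 -0.6295  0.2306] rot [-179.9427   -0.0033   21.132 ] t 0.1 F [ 0.3019 -0.1401 -0.1502] gap 0.08556998439031385 j [-71.035    6.6711  82.6311   0.0012  90.7552  -2.167 ]
delta cm [ 38.3716 -39.1531  13.1062] turn [-0.001   0.0003  0.669 ]
```

Emit:
send_rows(fingers=[1,1,1,1,1,1,1,1,1,1], delta_pos=[[2,-2,0.6],[5,-5,1.6],[8.5,-8.5,2.8],[12,-12,4],[15.5,-15.5,5.2],[19,-19,6.4],[22.5,-23,7.6],[26,-26.5,8.8],[29.5,-30,10],[33,-33.5,11]], turn=[[0,0,0.04],[0,0,0.1],[0,0,0.17],[0,0,0.25],[0,0,0.33],[0,0,0.41],[0,0,0.49],[0,0,0.57],[0,0,0.63],[0,0,0.669]])

```text
time_s: 1.1
eef_pos: [0.4262, -0.2054, 0.1225]
eef_rot: [-180.0, 0.0, -17.4]
wrist_force: [0.3, -0.5, 0.1]
finger_gap: 0.0856
```

Run:
```python
from h import *
plan([.460,-.1258,.09],-17.2)
```

```text
pos [ 0.4262 -0.2054  0.1225] rot [-179.9503    0.033   -17.3581] t 1.1 F [ 0.3469 -0.5031  0.118 ] gap 0.08556474036005517 j [-28.8428 -16.4893 114.4168   0.0425  82.1148  78.5096]
delta cm [ 0.8489 -8.6008  3.259 ] turn [-0.0009  0.0006 -0.0028]
```

Emit:
send_rows(fingers=[1,1,1,1,1,1,1,1,1,1], delta_pos=[[0.2,-2,0.8],[0.4,-4.5,1.7],[0.7,-7,2.6],[0.85,-8.6,3.3],[0.85,-8.6,4],[0.85,-8.6,4.5],[0.85,-8.6,5],[0.85,-8.6,5.3],[0.85,-8.6,5.3],[0.85,-8.6,5.3]], turn=[[0,0,0],[0,0,0],[0,0,0],[0,0,0],[0,0,0],[0,0,0],[0,0,0],[0,0,0],[0,0,0],[0,0,0]])

```text
time_s: 2.1
eef_pos: [0.4599, -0.1262, 0.0698]
eef_rot: [-180.0, 0.0, -17.4]
wrist_force: [0.1, 0.4, -0.1]
finger_gap: 0.0853
```

Run:
```python
from h import *
import cv2
s=arm.grab_frame("side")[:,:,::-1]; t=arm.grab_frame("top")[:,:,::-1]
a=cv2.resize(s[200:350,190:390],None,fx=3.5,fy=3.5,interpolation=2); cv2.imwrite("pics/s1.png",a)
cv2.imwrite("pics/t1.png",cv2.resize(t[180:300,320:450],None,fx=4,fy=4,interpolation=2))
plan([.460,-.1258,.004],-17.2)
```

```text
pos [ 0.4601 -0.126   0.0699] rot [-179.9519    0.0084  -17.3781] t 2.2 F [-0.4409 -0.1424  0.6685] gap 0.08542454644751027 j [-18.4131 -13.5092 117.1112   0.0493  76.4073  88.9534]
delta cm [-0.0127 -0.0144  6.5885] turn [-0.0008  0.0001 -0.0031]
```

View pics/s1.png

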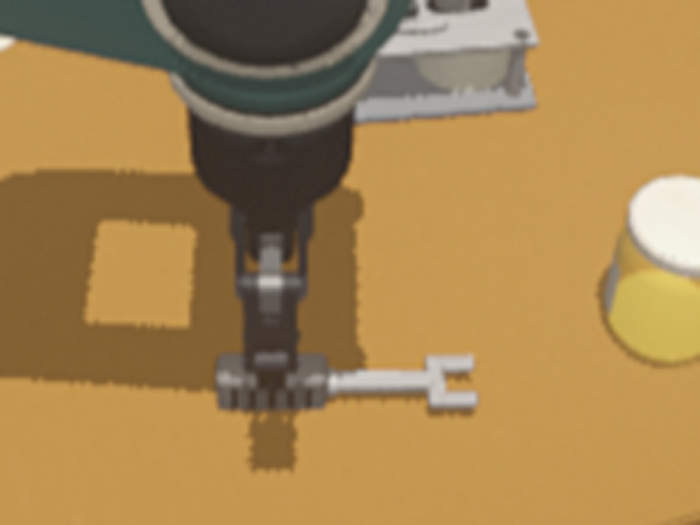

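View pics/t1.png

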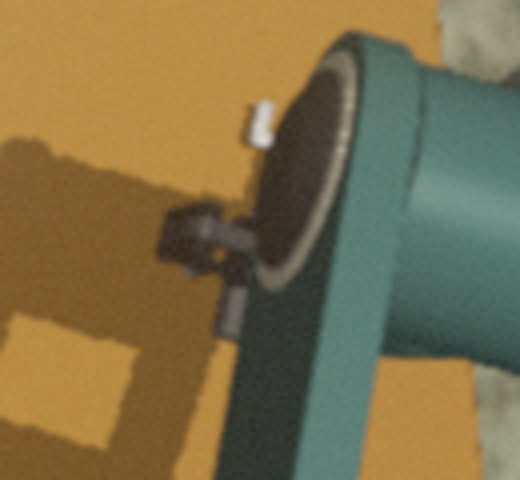

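The gripper straddles the handle: in the side crop the fingers are over the handle at (272,380), and the shank and fork at (455,385) are clear. Descending.

Emit:
send_rows(fingers=[1,1,1,1,1,1,1,1,1,1], delta_pos=[[0,0,1],[0,0,2],[0,0,3],[0,0,4],[0,0,5],[0,0,5.8],[0,0,6.3],[0,0,6.6],[0,0,6.6],[0,0,6.6]], turn=[[0,0,0],[0,0,0],[0,0,0],[0,0,0],[0,0,0],[0,0,0],[0,0,0],[0,0,0],[0,0,0],[0,0,0]])

```text
time_s: 3.2
eef_pos: [0.4603, -0.126, 0.0042]
eef_rot: [-180.0, -0.0, -17.4]
wrist_force: [0.2, 1.0, -0.6]
finger_gap: 0.0852
```

Emit:
send_rows(fingers=[0.3,0,-0.2,-0.4,-0.6,-0.8,-1,-1,-1,-1], delta_pos=[[0,0,0],[0,0,0],[0,0,0],[0,0,0],[0,0,0],[0,0,0],[0,0,0],[0,0,0],[0,0,0],[0,0,0]], turn=[[0,0,0],[0,0,0],[0,0,0],[0,0,0],[0,0,0],[0,0,0],[0,0,0],[0,0,0],[0,0,0],[0,0,0]], squeeze=70)

```text
time_s: 4.2
eef_pos: [0.4604, -0.1261, 0.0045]
eef_rot: [-180.0, -0.0, -17.4]
wrist_force: [-0.3, -0.1, 5.4]
finger_gap: 0.0187
```

Emit:
send_rows(fingers=[-1,-1,-1,-1,-1,-1,-1,-1,-1,-1], delta_pos=[[0,0,-0.5],[0,0,-1.5],[0,0,-3],[0,0,-4.5],[0,0,-6],[0,0,-7.5],[0,0,-9],[0,0,-9.5],[0,0,-9.5],[0,0,-9.5]], turn=[[0,0,0],[0,0,0],[0,0,0],[0,0,0],[0,0,0],[0,0,0],[0,0,0],[0,0,0],[0,0,0],[0,0,0]])

```text
time_s: 5.2
eef_pos: [0.4601, -0.1261, 0.0989]
eef_rot: [-180.0, 0.0, -17.4]
wrist_force: [-0.5, 0.3, -2.9]
finger_gap: 0.0187
```

Run:
```python
from h import *
import cv2
s=arm.grab_frame("side")[:,:,::-1]; t=arm.grab_frame("top")[:,:,::-1]
cv2.imwrite("pics/s2.png",cv2.resize(s[180:330,210:370],None,fx=4,fy=4,interpolation=2)); cv2.imwrite("pics/t2.png",cv2.resize(t[160:280,340:440],None,fx=5,fy=5,interpolation=2))
plan([.460,-.1258,.1],-10.9)
```

```text
pos [ 0.46   -0.126   0.0987] rot [-179.9518    0.0357  -17.3777] t 5.3 F [ 0.0899 -0.4845 -0.4385] gap 0.019085273247890198 j [-18.4173 -14.9413 115.4724   0.0484  79.5055  88.9516]
delta cm [-0.0077 -0.0236 -0.1343] turn [-0.0009  0.0006 -0.1131]
```

View pics/s2.png

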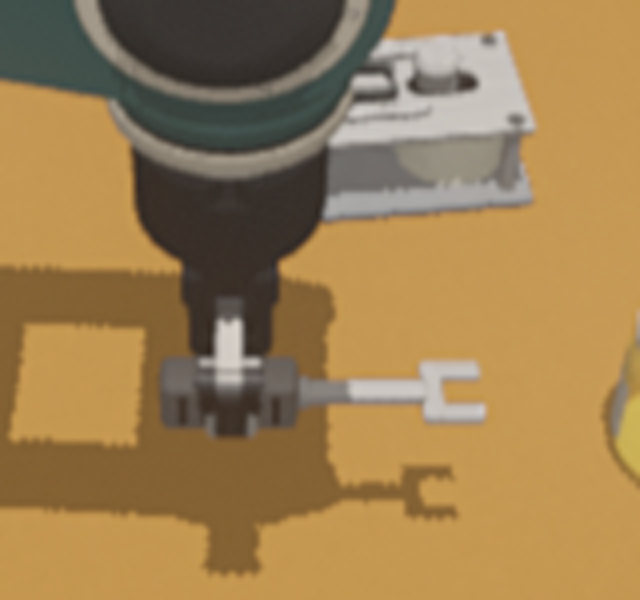

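View pics/t2.png

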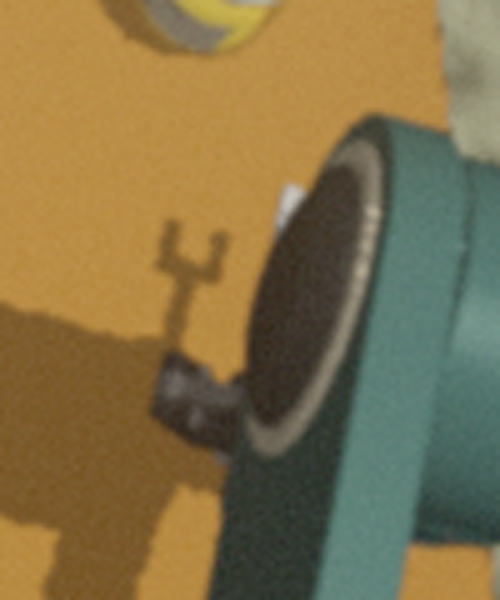

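Run:
```python
from h import *
a=crop("side",210,180,4,[(478,370),(485,408)],.112);print(a,a.mean(0))
for z in(.107,.117):print(crop("side",210,180,4,[(481.5,389)],z))
b=crop("top",340,160,5,[(293,185)],.112);print(b)
s=arm.sense();y=np.radians(-17.4);print("pred",s["eef_pos"][:2]+.11*np.array([np.cos(y),np.sin(y)]))
```

```text
[[ 0.5674 -0.1478  0.112 ]
 [ 0.5622 -0.1679  0.112 ]] [ 0.5648 -0.1579  0.112 ]
[[ 0.5668 -0.1545  0.107 ]]
[[ 0.5628 -0.1614  0.117 ]]
[[ 0.5689 -0.1468  0.112 ]]
pred [ 0.565  -0.1589]
```

Run:
```python
from h import *
plan([.4385,.1248,.0995],-10.9)
```

```text
pos [ 0.46   -0.126   0.0987] rot [-179.9518    0.0357  -17.3777] t 5.3 F [ 0.0899 -0.4845 -0.4385] gap 0.019085273247890198 j [-18.4173 -14.9413 115.4724   0.0484  79.5055  88.9516]
delta cm [ -9.5442 -23.2976  -0.0587] turn [-0.0009  0.0006 -0.1131]
```

Emit:
send_rows(fingers=[-1,-1,-1,-1,-1,-1,-1,-1,-1,-1], delta_pos=[[-0.5,-1.2,0],[-1.5,-3.6,0],[-2.7,-6.5,0],[-4,-9.7,0],[-5.3,-13,0],[-6.6,-16,0],[-7.8,-19,0],[-8.8,-21.5,0],[-9.4,-22.9,0],[-9.55,-23.3,0]], turn=[[0,0,-0.01],[0,0,-0.02],[0,0,-0.03],[0,0,-0.045],[0,0,-0.06],[0,0,-0.075],[0,0,-0.09],[0,0,-0.1],[0,0,-0.11],[0,0,-0.113]])

```text
time_s: 6.3
eef_pos: [0.4376, 0.1266, 0.0985]
eef_rot: [-179.9, 0.1, -10.7]
wrist_force: [0.7, -0.2, -1.6]
finger_gap: 0.019
```

Run:
```python
from h import *
plan([.4385,.1248,.0565],-10.9)
```

```text
pos [0.4376 0.1266 0.0985] rot [-179.9492    0.0755  -10.7464] t 6.3 F [ 0.6754 -0.1596 -1.6015] gap 0.018979610343232547 j [ 12.8797 -17.9956 117.8779   0.0779  80.1664 113.6128]
delta cm [0.1238 0.1672 4.1957] turn [-0.0009  0.0013  0.0027]
```

Emit:
send_rows(fingers=[-1,-1,-1,-1,-1,-1,-1,-1,-1,-1], delta_pos=[[0,0,0.5],[0,0.1,1.2],[0,0.1,2],[0.1,0.15,2.8],[0.1,0.15,3.5],[0.1,0.15,4],[0.1,0.15,4.2],[0.1,0.15,4.2],[0.1,0.15,4.2],[0.1,0.15,4.2]], turn=[[0,0,0],[0,0,0],[0,0,0],[0,0,0],[0,0,0],[0,0,0],[0,0,0],[0,0,0],[0,0,0],[0,0,0]])

```text
time_s: 7.3
eef_pos: [0.4385, 0.1251, 0.0568]
eef_rot: [-179.9, 0.0, -10.7]
wrist_force: [0.2, -0.5, -1.6]
finger_gap: 0.0189
```

```bash
cat > look.py <<'E'
from h import *
import cv2,sys
k=sys.argv[1]
s=arm.grab_frame("side")[:,:,::-1]; t=arm.grab_frame("top")[:,:,::-1]
cv2.imwrite(f"pics/s{k}.png",cv2.resize(s[175:245,250:350],None,fx=7,fy=7,interpolation=2)); cv2.imwrite(f"pics/t{k}.png",cv2.resize(t[140:260,235:335],None,fx=5,fy=5,interpolation=2))
plan([.4385,.1248,.0565],-10.9)
E
python3 look.py 3
```

```text
pos [0.4384 0.1251 0.0567] rot [-179.9414    0.0542  -10.7437] t 7.4 F [ 0.2554  0.0032 -1.2413] gap 0.018943959732290034 j [ 12.6663 -15.7911 120.2324   0.0777  75.5851 113.3907]
delta cm [0.013  0.0236 0.0227] turn [-0.001   0.0009  0.0027]
```

View pics/s3.png

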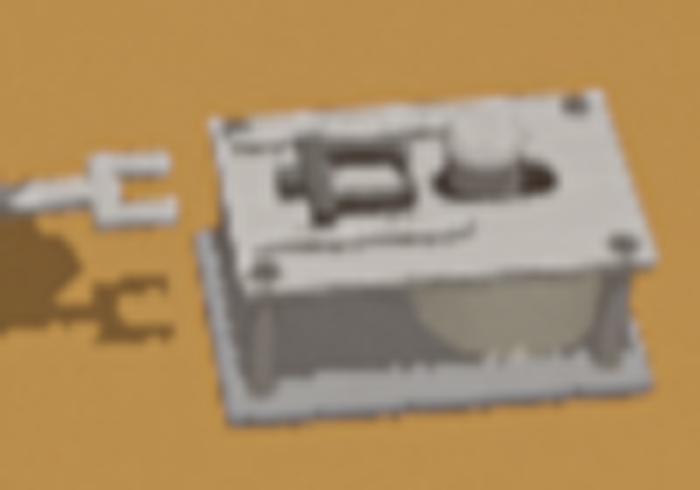

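View pics/t3.png

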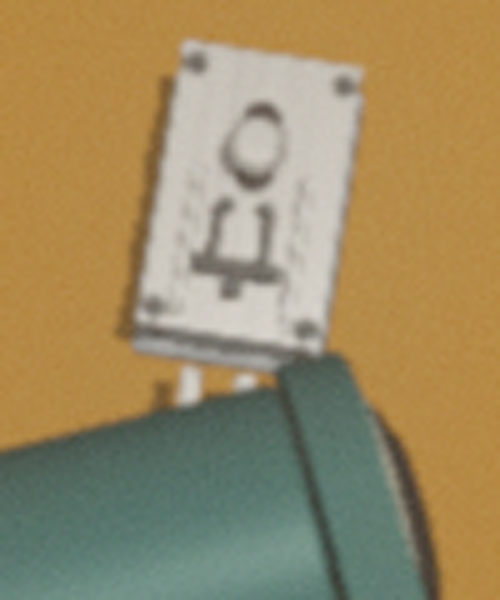

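Run:
```python
from h import *
y=np.radians(-10.8);d=np.array([np.cos(y),np.sin(y)]);n=np.array([-d[1],d[0]])
T=("top",235,140,5);S=("side",250,175,7)
f=lambda c,p,z:crop(*c,p,z)[:,:2].mean(0)
for nm,c,fk,bo,be,hd in(("top",T,[(192,368),(247,377)],[(231,298)],[(192,270),(284,283)],[(258,143)]),("side",S,[(171,163),(177,210)],[(280,187)],[(310,140),(324,222)],[(487,138)])):
    F=f(c,fk,.069);B=f(c,bo,.07);E=f(c,be,.07);H=f(c,hd,.083)
    print(nm,F,"boss rel",(B-F)@d,(B-F)@n,"back rel",(E-F)@d,(E-F)@n,"head",(H-F)@d,(H-F)@n)
s=arm.sense();print(s["eef_pos"][:2]+.11*d)
```

```text
top [0.5458 0.1041] boss rel 0.033260239785324226 0.00031914141151132523 back rel 0.04324845955553118 -0.001165220135620131 head 0.10079945387504091 -0.000669253392225015
side [0.5466 0.1044] boss rel 0.03325628778847366 -0.005179976212370631 back rel 0.04537924910016344 -0.003371418407191156 head 0.09935531016252602 -0.0037670999291685753
[0.5465 0.1044]
```

Against the fork, the clip is 0–1 mm to the right in the top view. The side view suggests a bit more, but it is biased by the visible side faces. I'll advance 34 mm with a 0.8 mm shift right.

Emit:
send_rows(fingers=[-1,-1,-1,-1,-1,-1,-1,-1,-1,-1], delta_pos=[[0.3,0.04,0],[0.8,0.08,0],[1.3,0.1,0],[1.8,0.1,0],[2.3,0.1,0],[2.8,0.1,0],[3.2,0.1,0],[3.4,0.1,0],[3.4,0.1,0],[3.4,0.1,0]], turn=[[0,0,0],[0,0,0],[0,0,0],[0,0,0],[0,0,0],[0,0,0],[0,0,0],[0,0,0],[0,0,0],[0,0,0]])

```text
time_s: 8.4
eef_pos: [0.4715, 0.1177, 0.0566]
eef_rot: [-179.9, 0.1, -10.7]
wrist_force: [-0.8, 0.7, -1.2]
finger_gap: 0.0188
```

```bash
python3 look.py 4
```

```text
pos [0.4715 0.1178 0.0567] rot [-179.9384    0.0498  -10.741 ] t 8.5 F [ 0.2914 -0.1921 -2.3541] gap 0.01904138667272011 j [ 10.9702 -11.4954 116.743    0.0784  74.7759 111.6907]
delta cm [-3.3763 -0.0754  0.0242] turn [-0.0011  0.0009  0.0028]
```

View pics/s4.png

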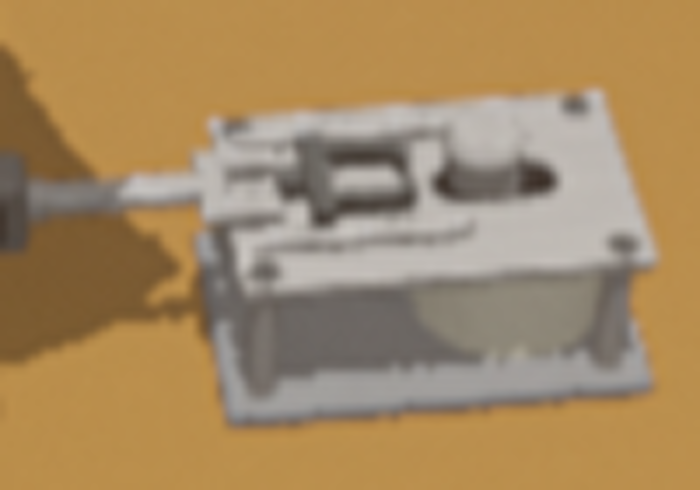

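View pics/t4.png

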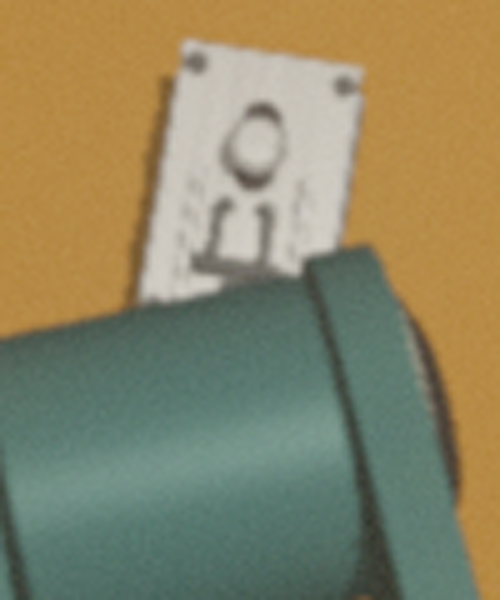

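```bash
cat > z.py <<'E'
from h import *
import cv2,sys
k=sys.argv[1]
s=arm.grab_frame("side")[:,:,::-1]
c=cv2.resize(s[188:215,270:335],None,fx=12,fy=12,interpolation=2).astype(float)
cv2.imwrite(f"pics/z{k}.png",np.clip((c-60)*1.6,0,255))
plan([.4385,.1248,.0565],-10.75)
E
python3 z.py 4
```

```text
pos [0.4715 0.1178 0.0567] rot [-179.9386    0.0499  -10.739 ] t 8.55 F [ 0.3    -0.4078 -1.6232] gap 0.01876981711129445 j [ 10.9713 -11.499  116.7436   0.0783  74.779  111.6897]
delta cm [-3.3744 -0.0754  0.0266] turn [-0.0011  0.0009  0.0002][ WARN:0@1.241] global loadsave.cpp:1063 imwrite_ Unsupported depth image for selected encoder is fallbacked to CV_8U.
```

View pics/z4.png

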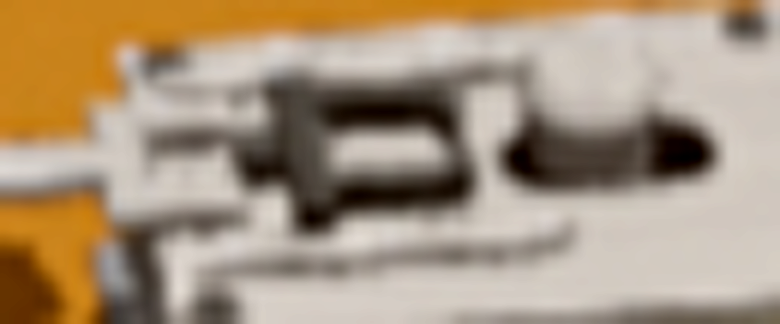

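Emit:
send_rows(fingers=[-1,-1,-1,-1,-1,-1,-1,-1,-1,-1], delta_pos=[[0.1,0,0],[0.2,0,0],[0.3,0,0],[0.4,0,0],[0.5,0,0],[0.6,0,0],[0.7,0,0],[0.7,0,0],[0.7,0,0],[0.7,0,0]], turn=[[0,0,0],[0,0,0],[0,0,0],[0,0,0],[0,0,0],[0,0,0],[0,0,0],[0,0,0],[0,0,0],[0,0,0]])

```text
time_s: 9.55
eef_pos: [0.4784, 0.1165, 0.0567]
eef_rot: [-179.9, 0.1, -10.7]
wrist_force: [0.2, -0.4, -1.4]
finger_gap: 0.0186
```

```bash
python3 z.py 5 2>/dev/null
```

```text
pos [0.4784 0.1165 0.0567] rot [-179.937     0.0484  -10.7373] t 9.6 F [-0.2167  0.0796 -1.6983] gap 0.018812295313961228 j [ 10.6708 -10.6178 115.997    0.0792  74.6429 111.3871]
delta cm [-4.0741 -0.074   0.0272] turn [-0.0011  0.0008  0.0002]
```

View pics/z5.png

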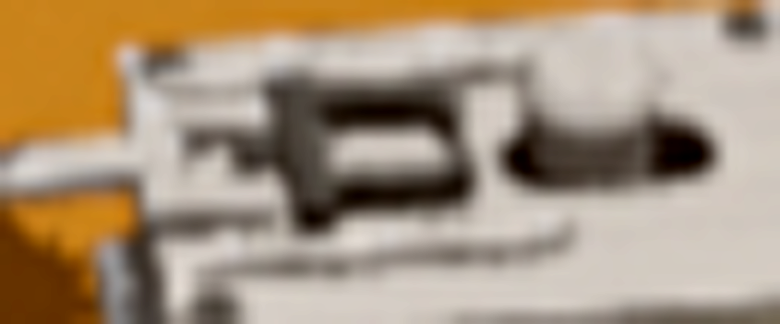

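Emit:
send_rows(fingers=[-1,-1,-1,-1,-1,-1,-1,-1,-1,-1], delta_pos=[[0.1,0,0],[0.2,0,0],[0.3,0,0],[0.4,0,0],[0.5,0,0],[0.6,0,0],[0.7,0,0],[0.8,0,0],[0.8,0,0],[0.8,0,0]], turn=[[0,0,0],[0,0,0],[0,0,0],[0,0,0],[0,0,0],[0,0,0],[0,0,0],[0,0,0],[0,0,0],[0,0,0]])

```text
time_s: 10.6
eef_pos: [0.4862, 0.115, 0.0567]
eef_rot: [-179.9, 0.1, -10.7]
wrist_force: [-0.4, 0.7, -1.7]
finger_gap: 0.0189
```

```bash
python3 z.py 6 2>/dev/null
```

```text
pos [0.4862 0.115  0.0567] rot [-179.9391    0.0512  -10.7361] t 10.65 F [ 0.1637  0.0051 -1.3797] gap 0.018923817128083553 j [ 10.338   -9.6165 115.1404   0.0781  74.502  111.0532]
delta cm [-4.8706 -0.0739  0.0237] turn [-0.0011  0.0009  0.0002]
```

View pics/z6.png

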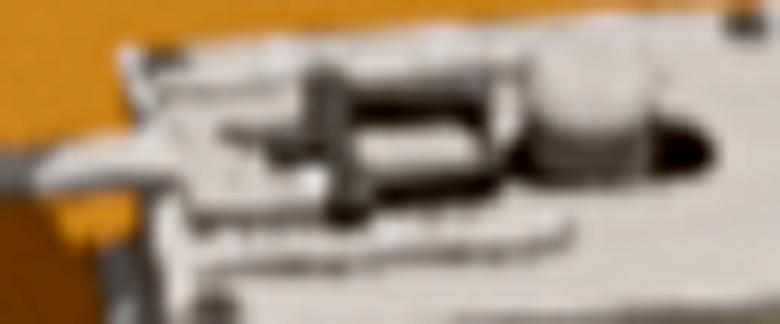

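The clip slid about 5 mm, with its boss in the fork, and its arm tips are now near the neck. I'll keep pushing slowly.

Emit:
send_rows(fingers=[-1,-1,-1,-1,-1,-1,-1,-1,-1,-1], delta_pos=[[0.06,0,0],[0.12,0,0],[0.18,0,0],[0.24,0,0],[0.3,0,0],[0.36,0,0],[0.42,0,0],[0.48,0,0],[0.54,0,0],[0.6,0,0]], turn=[[0,0,0],[0,0,0],[0,0,0],[0,0,0],[0,0,0],[0,0,0],[0,0,0],[0,0,0],[0,0,0],[0,0,0]])

```text
time_s: 11.65
eef_pos: [0.4922, 0.1139, 0.0567]
eef_rot: [-179.9, 0.1, -10.7]
wrist_force: [-0.1, 0.1, -1.3]
finger_gap: 0.019
```

Emit:
send_rows(fingers=[-1,-1,-1,-1,-1,-1,-1,-1,-1,-1], delta_pos=[[0.06,0,0],[0.12,0,0],[0.18,0,0],[0.24,0,0],[0.3,0,0],[0.36,0,0],[0.42,0,0],[0.48,0,0],[0.54,0,0],[0.6,0,0]], turn=[[0,0,0],[0,0,0],[0,0,0],[0,0,0],[0,0,0],[0,0,0],[0,0,0],[0,0,0],[0,0,0],[0,0,0]])

```text
time_s: 12.65
eef_pos: [0.4981, 0.1127, 0.0567]
eef_rot: [-179.9, 0.1, -10.7]
wrist_force: [-3.4, 0.0, -1.6]
finger_gap: 0.0189
```

```bash
python3 z.py 7 2>/dev/null
```

```text
pos [0.4982 0.1127 0.0567] rot [-179.9381    0.0452  -10.7344] t 12.7 F [-3.1315  1.2738 -1.6325] gap 0.018520764711071405 j [  9.8475  -8.1086 113.8202   0.0767  74.3089 110.5611]
delta cm [-6.0897 -0.0731  0.022 ] turn [-0.0011  0.0008  0.0003]
```

View pics/z7.png

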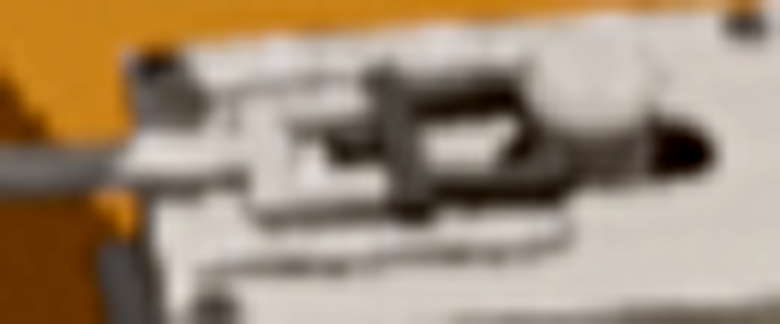

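Emit:
send_rows(fingers=[-1,-1,-1,-1,-1,-1,-1,-1,-1,-1], delta_pos=[[0.06,0,0],[0.12,0,0],[0.18,0,0],[0.24,0,0],[0.3,0,0],[0.36,0,0],[0.42,0,0],[0.48,0,0],[0.54,0,0],[0.6,0,0]], turn=[[0,0,0],[0,0,0],[0,0,0],[0,0,0],[0,0,0],[0,0,0],[0,0,0],[0,0,0],[0,0,0],[0,0,0]])

```text
time_s: 13.7
eef_pos: [0.5042, 0.1116, 0.0567]
eef_rot: [-179.9, 0.0, -10.7]
wrist_force: [-1.6, -0.0, -1.1]
finger_gap: 0.0188
```

```bash
python3 z.py 8 2>/dev/null
```

```text
pos [0.5042 0.1116 0.0567] rot [-179.9374    0.0408  -10.7386] t 13.75 F [-1.8249  0.208  -2.0431] gap 0.019146719178936275 j [  9.6078  -7.358  113.1498   0.0757  74.2248 110.3259]
delta cm [-6.7037 -0.0731  0.0226] turn [-0.0011  0.0007  0.0002]
```

View pics/z8.png

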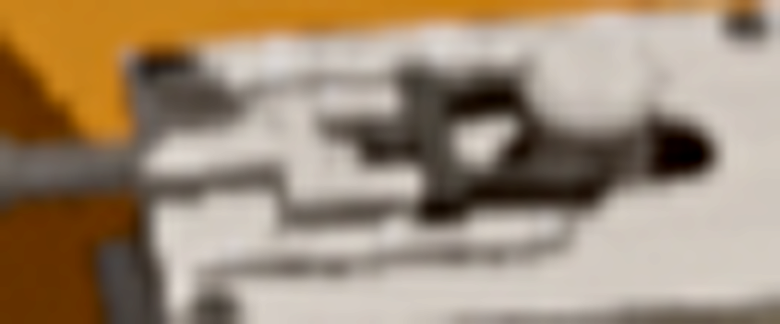

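Emit:
send_rows(fingers=[-1,-1,-1,-1,-1,-1,-1,-1,-1,-1], delta_pos=[[0.05,0,0],[0.1,0,0],[0.15,0,0],[0.2,0,0],[0.25,0,0],[0.3,0,0],[0.35,0,0],[0.4,0,0],[0.45,0,0],[0.5,0,0]], turn=[[0,0,0],[0,0,0],[0,0,0],[0,0,0],[0,0,0],[0,0,0],[0,0,0],[0,0,0],[0,0,0],[0,0,0]])

```text
time_s: 14.75
eef_pos: [0.5092, 0.1106, 0.0567]
eef_rot: [-179.9, 0.0, -10.7]
wrist_force: [-2.2, 0.4, -1.9]
finger_gap: 0.0186
```

Emit:
send_rows(fingers=[-1,-1,-1,-1,-1,-1,-1,-1,-1,-1], delta_pos=[[0.03,0,0],[0.06,0,0],[0.09,0,0],[0.12,0,0],[0.15,0,0],[0.18,0,0],[0.21,0,0],[0.24,0,0],[0.27,0,0],[0.3,0,0]], turn=[[0,0,0],[0,0,0],[0,0,0],[0,0,0],[0,0,0],[0,0,0],[0,0,0],[0,0,0],[0,0,0],[0,0,0]])

```text
time_s: 15.75
eef_pos: [0.5122, 0.1101, 0.0567]
eef_rot: [-179.9, 0.0, -10.7]
wrist_force: [-1.1, -0.4, -2.2]
finger_gap: 0.0185
```

```bash
python3 z.py 9 2>/dev/null
```

```text
pos [0.5122 0.1101 0.0567] rot [-179.9382    0.0402  -10.7362] t 15.8 F [-1.8125 -0.2641 -2.4553] gap 0.01857930970589521 j [  9.2999  -6.3696 112.2579   0.0747  74.1282 110.0157]
delta cm [-7.513  -0.0738  0.021 ] turn [-0.0011  0.0007  0.0002]
```

View pics/z9.png

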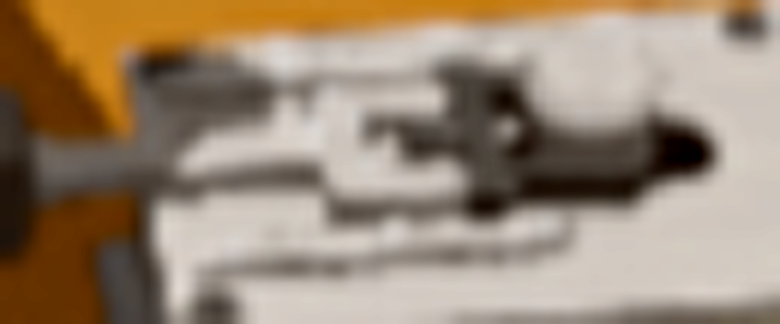

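Emit:
send_rows(fingers=[-1,-1,-1,-1,-1,-1,-1,-1,-1,-1], delta_pos=[[0.03,0,0],[0.06,0,0],[0.09,0,0],[0.12,0,0],[0.15,0,0],[0.18,0,0],[0.2,0,0],[0.2,0,0],[0.2,0,0],[0.2,0,0]], turn=[[0,0,0],[0,0,0],[0,0,0],[0,0,0],[0,0,0],[0,0,0],[0,0,0],[0,0,0],[0,0,0],[0,0,0]])

```text
time_s: 16.8
eef_pos: [0.5142, 0.1097, 0.0567]
eef_rot: [-179.9, 0.0, -10.7]
wrist_force: [-1.3, 0.2, -1.2]
finger_gap: 0.0189
```

Emit:
send_rows(fingers=[-1,-1,-1,-1,-1,-1,-1,-1,-1,-1], delta_pos=[[0.03,0,0],[0.06,0,0],[0.09,0,0],[0.12,0,0],[0.15,0,0],[0.15,0,0],[0.15,0,0],[0.15,0,0],[0.15,0,0],[0.15,0,0]], turn=[[0,0,0],[0,0,0],[0,0,0],[0,0,0],[0,0,0],[0,0,0],[0,0,0],[0,0,0],[0,0,0],[0,0,0]])

```text
time_s: 17.8
eef_pos: [0.5157, 0.1094, 0.0567]
eef_rot: [-179.9, 0.0, -10.7]
wrist_force: [-0.4, -0.1, -1.5]
finger_gap: 0.0185
```

```bash
python3 z.py 10 2>/dev/null
```

```text
pos [0.5157 0.1094 0.0567] rot [-179.9347    0.028   -10.7377] t 17.85 F [ 0.4363  0.1247 -1.3874] gap 0.018659017249567776 j [  9.1689  -5.9481 111.8663   0.0738  74.0859 109.8864]
delta cm [-7.8695 -0.0722  0.026 ] turn [-0.0011  0.0005  0.0002]
```

View pics/z10.png

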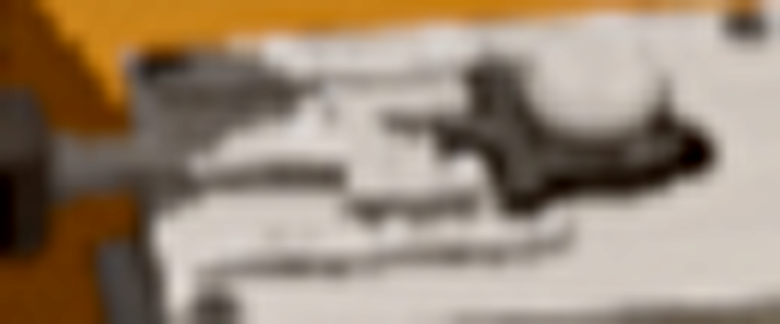

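Force fell to about 0, so the arms have snapped in behind the neck. Now I'll creep forward to prove it home.

Emit:
send_rows(fingers=[-1,-1,-1,-1,-1,-1,-1,-1,-1,-1], delta_pos=[[0.01,0,0],[0.02,0,0],[0.03,0,0],[0.04,0,0],[0.05,0,0],[0.06,0,0],[0.07,0,0],[0.08,0,0],[0.09,0,0],[0.1,0,0]], turn=[[0,0,0],[0,0,0],[0,0,0],[0,0,0],[0,0,0],[0,0,0],[0,0,0],[0,0,0],[0,0,0],[0,0,0]])

```text
time_s: 18.85
eef_pos: [0.5166, 0.1092, 0.0567]
eef_rot: [-179.9, 0.0, -10.7]
wrist_force: [-0.5, 0.4, -2.3]
finger_gap: 0.019
```

Emit:
send_rows(fingers=[-1,-1,-1,-1,-1,-1,-1,-1,-1,-1], delta_pos=[[0.01,0,0],[0.02,0,0],[0.03,0,0],[0.04,0,0],[0.05,0,0],[0.06,0,0],[0.07,0,0],[0.08,0,0],[0.09,0,0],[0.1,0,0]], turn=[[0,0,0],[0,0,0],[0,0,0],[0,0,0],[0,0,0],[0,0,0],[0,0,0],[0,0,0],[0,0,0],[0,0,0]])

```text
time_s: 19.85
eef_pos: [0.5176, 0.109, 0.0567]
eef_rot: [-179.9, 0.0, -10.7]
wrist_force: [1.2, 0.7, -1.5]
finger_gap: 0.0187
```

Emit:
send_rows(fingers=[-1,-1,-1,-1,-1,-1,-1,-1,-1,-1], delta_pos=[[0.01,0,0],[0.02,0,0],[0.03,0,0],[0.04,0,0],[0.05,0,0],[0.06,0,0],[0.07,0,0],[0.08,0,0],[0.09,0,0],[0.1,0,0]], turn=[[0,0,0],[0,0,0],[0,0,0],[0,0,0],[0,0,0],[0,0,0],[0,0,0],[0,0,0],[0,0,0],[0,0,0]])

```text
time_s: 20.85
eef_pos: [0.5185, 0.1088, 0.0566]
eef_rot: [-179.9, 0.1, -10.7]
wrist_force: [-2.0, 0.8, -0.6]
finger_gap: 0.0187
```

```bash
python3 z.py 11 2>/dev/null
```

```text
pos [0.5185 0.1089 0.0566] rot [-179.9412    0.0493  -10.738 ] t 20.9 F [-2.9221  0.342  -0.5857] gap 0.018679949537998872 j [  9.0581  -5.5809 111.5371   0.0749  74.0702 109.7756]
delta cm [-8.1583 -0.0759  0.0206] turn [-0.001   0.0009  0.0002]
```

View pics/z11.png

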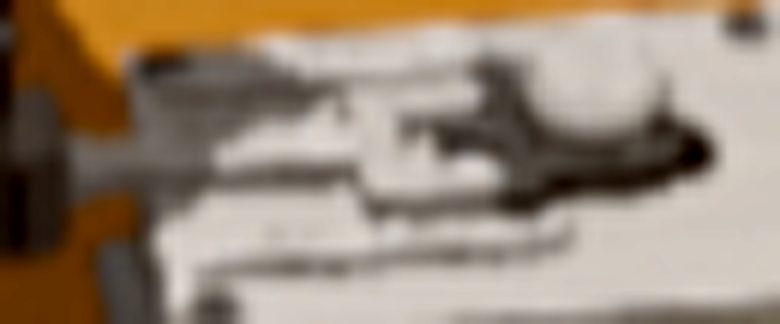

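Contact again, with the force rising to about 3 N while the clip hasn't moved since the snap. Creeping in finer steps.

Emit:
send_rows(fingers=[-1,-1,-1,-1,-1,-1,-1,-1,-1,-1], delta_pos=[[0.005,0,0],[0.01,0,0],[0.015,0,0],[0.02,0,0],[0.025,0,0],[0.03,0,0],[0.035,0,0],[0.04,0,0],[0.045,0,0],[0.05,0,0]], turn=[[0,0,0],[0,0,0],[0,0,0],[0,0,0],[0,0,0],[0,0,0],[0,0,0],[0,0,0],[0,0,0],[0,0,0]])

```text
time_s: 21.9
eef_pos: [0.5189, 0.1088, 0.0566]
eef_rot: [-179.9, 0.1, -10.7]
wrist_force: [-5.4, 1.0, -0.1]
finger_gap: 0.0188
```

Emit:
send_rows(fingers=[-1,-1,-1,-1,-1,-1,-1,-1,-1,-1], delta_pos=[[0.01,0,0],[0.02,0,0],[0.03,0,0],[0.04,0,0],[0.05,0,0],[0.06,0,0],[0.07,0,0],[0.08,0,0],[0.08,0,0],[0.08,0,0]], turn=[[0,0,0],[0,0,0],[0,0,0],[0,0,0],[0,0,0],[0,0,0],[0,0,0],[0,0,0],[0,0,0],[0,0,0]])

```text
time_s: 22.9
eef_pos: [0.519, 0.1088, 0.0564]
eef_rot: [-180.0, 0.2, -10.7]
wrist_force: [-10.9, 1.5, 2.0]
finger_gap: 0.0185
```

```bash
python3 z.py 12 2>/dev/null
```

```text
pos [0.5189 0.1088 0.0564] rot [-179.9554    0.1715  -10.7328] t 22.95 F [-10.3522   1.9372   2.4495] gap 0.01903571357852586 j [  9.0254  -5.4336 111.4284   0.1039  74.1515 109.7298]
delta cm [-8.203  -0.0777  0.0109] turn [-0.0008  0.003   0.0003]
```

View pics/z12.png

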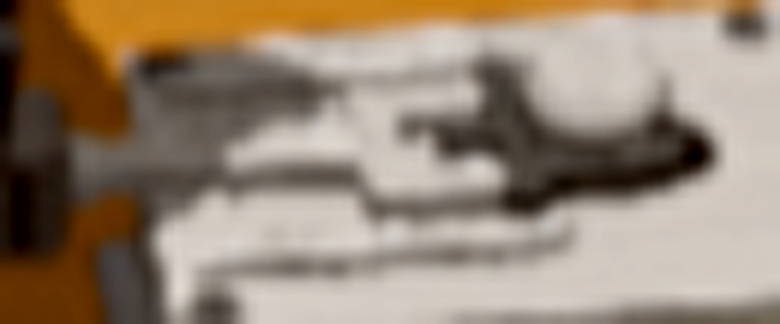

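Emit:
send_rows(fingers=[-1,-1,-1,-1,-1,-1,-1,-1,-1,-1], delta_pos=[[0.08,0,0],[0.085,0,0],[0.09,0,0],[0.095,0,0],[0.095,0,0],[0.095,0,0],[0.095,0,0],[0.095,0,0],[0.095,0,0],[0.095,0,0]], turn=[[0,0,0],[0,0,0],[0,0,0],[0,0,0],[0,0,0],[0,0,0],[0,0,0],[0,0,0],[0,0,0],[0,0,0]])

```text
time_s: 23.95
eef_pos: [0.519, 0.1088, 0.0562]
eef_rot: [-180.0, 0.3, -10.7]
wrist_force: [-13.8, 1.4, 3.6]
finger_gap: 0.0188
```

13.9 N held with no motion, which proves it home. Backing straight out.

Emit:
send_rows(fingers=[-1,-1,-1,-1,-1,-1,-1,-1,-1,-1], delta_pos=[[-0.05,0,0],[-0.2,0,-0.02],[-0.5,0,-0.05],[-1,0,-0.05],[-1.6,0,-0.05],[-2.3,0,-0.05],[-3.2,0,-0.05],[-4.2,0,-0.05],[-5.2,0,-0.05],[-6.2,0,-0.05]], turn=[[0,0,0],[0,0,0],[0,0,0],[0,0,0],[0,0,0],[0,0,0],[0,0,0],[0,0,0],[0,0,0],[0,0,0]])

```text
time_s: 24.95
eef_pos: [0.4572, 0.1205, 0.0571]
eef_rot: [-180.0, 0.3, -10.7]
wrist_force: [-0.5, -0.5, -2.1]
finger_gap: 0.0186
```

Emit:
send_rows(fingers=[-1,-1,-1,-1,-1,-1,-1,-1,-1,-1], delta_pos=[[-1,0,0],[-2,0,0],[-3,0,0],[-3,0,-1],[-3,0,-2],[-3,0,-3],[-3,0,-4],[-3,0,-4],[-3,0,-4],[-3,0,-4]], turn=[[0,0,0],[0,0,0],[0,0,0],[0,0,0],[0,0,0],[0,0,0],[0,0,0],[0,0,0],[0,0,0],[0,0,0]])

```text
time_s: 25.95
eef_pos: [0.4277, 0.1259, 0.0967]
eef_rot: [-180.0, 0.3, -10.7]
wrist_force: [-0.1, -0.0, -1.7]
finger_gap: 0.0185
```

```bash
sed -i 's/.4385,.1248,.0565\],-10.9/.46,-.126,.0995],-17.4/' look.py; python3 look.py 13
```

```text
pos [0.4277 0.1259 0.0967] rot [-179.9819    0.3363  -10.7241] t 26.05 F [-0.4873  0.6412 -0.4703] gap 0.018685991293053074 j [ 13.0292 -19.1648 118.9308   0.1541  80.5346 113.7276]
delta cm [ 7.8607 24.1519 -0.3349] turn [0.     0.0059 0.1165]
```

View pics/s13.png

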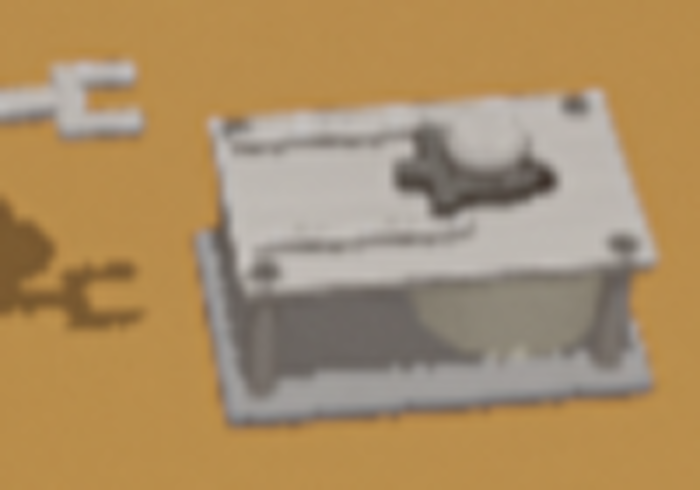

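View pics/t13.png

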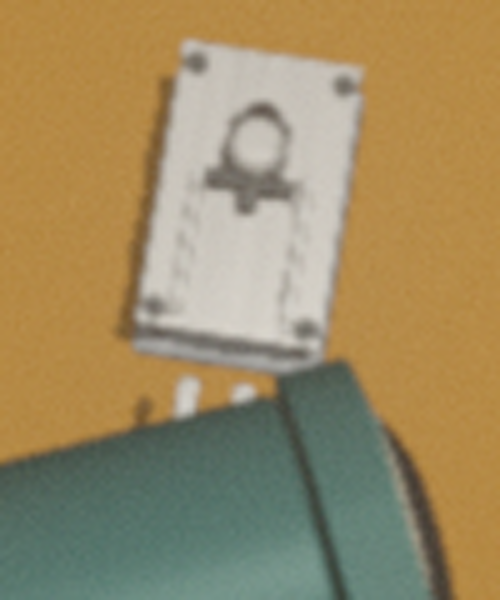

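The clip is home on the shaft: its back is at (248,183) in the top view, hard against the head at (257,140). The fork is out and nothing else has moved. Now I'll carry the pusher back to where it lay.

Emit:
send_rows(fingers=[-1,-1,-1,-1,-1,-1,-1,-1,-1,-1], delta_pos=[[0.5,1.2,0],[1.3,3.8,0],[2.2,7,0],[3.2,10,0],[4.3,13.5,0],[5.4,17,0],[6.5,20,0],[7.3,22.5,0],[7.8,24,0],[7.86,24.15,0]], turn=[[0,0,0.01],[0,0,0.02],[0,0,0.03],[0,0,0.045],[0,0,0.06],[0,0.003,0.075],[0,0.006,0.09],[0,0.006,0.1],[0,0.006,0.11],[0,0.006,0.1165]])

```text
time_s: 27.05
eef_pos: [0.4597, -0.1281, 0.0958]
eef_rot: [180.0, 0.0, -17.6]
wrist_force: [0.5, 0.7, -1.3]
finger_gap: 0.019
```

Run:
```python
from h import *
import cv2
s=arm.grab_frame("side")[:,:,::-1]
cv2.imwrite("pics/s14.png",cv2.resize(s[180:330,210:370],None,fx=4,fy=4,interpolation=2))
plan([.460,-.126,.005],-17.4)
```

```text
pos [ 0.4596 -0.1273  0.0958] rot [179.9898   0.0355 -17.5628] t 27.1 F [ 0.1997  0.04   -1.5187] gap 0.018924849630345263 j [-18.5335 -14.8135 115.6458  -0.011   79.203   89.0313]
delta cm [ 0.0035 -0.1322  9.0795] turn [ 0.0002  0.0006 -0.0028]
```

View pics/s14.png

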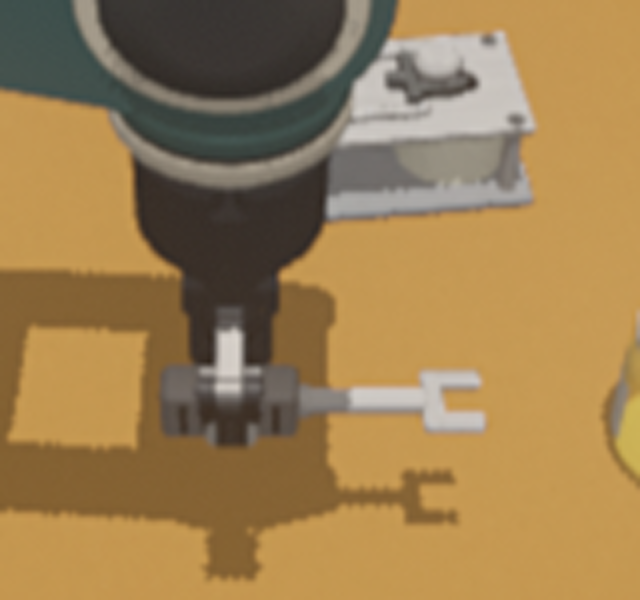

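The pusher is still level in the jaws, with its fork at (455,400) as before. Lowering until it rests.

Emit:
send_rows(fingers=[-1,-1,-1,-1,-1,-1,-1,-1,-1,-1], delta_pos=[[0,0,0.8],[0,0,2.2],[0,0,3.8],[0,0,5.2],[0,0,6.6],[0,0,7.8],[0,0,8.5],[0,0,8.8],[0,0,9],[0,0,9.05]], turn=[[0,0,0],[0,0,0],[0,0,0],[0,0,0],[0,0,0],[0,0,0],[0,0,0],[0,0,0],[0,0,0],[0,0,0]])

```text
time_s: 28.1
eef_pos: [0.4598, -0.1273, 0.0056]
eef_rot: [180.0, 0.0, -17.6]
wrist_force: [-0.3, -0.5, -0.7]
finger_gap: 0.0186
```

Emit:
send_rows(fingers=[-1,-1,-1,-1,-1,-1,-1,-1,-1,-1], delta_pos=[[0,0,0.01],[0,0,0.02],[0,0,0.03],[0,0,0.04],[0,0,0.04],[0,0,0.04],[0,0,0.04],[0,0,0.04],[0,0,0.04],[0,0,0.04]], turn=[[0,0,0],[0,0,0],[0,0,0],[0,0,0],[0,0,0],[0,0,0],[0,0,0],[0,0,0],[0,0,0],[0,0,0]])

```text
time_s: 29.1
eef_pos: [0.4598, -0.1273, 0.0051]
eef_rot: [180.0, 0.0, -17.6]
wrist_force: [-0.9, 0.4, -1.4]
finger_gap: 0.0185
```

Emit:
send_rows(fingers=[-1,-1,-1,-1,-1,-1,-1,-1,-1,-1], delta_pos=[[0,0,0.01],[0,0,0.02],[0,0,0.03],[0,0,0.04],[0,0,0.05],[0,0,0.06],[0,0,0.06],[0,0,0.06],[0,0,0.06],[0,0,0.06]], turn=[[0,0,0],[0,0,0],[0,0,0],[0,0,0],[0,0,0],[0,0,0],[0,0,0],[0,0,0],[0,0,0],[0,0,0]])

```text
time_s: 30.1
eef_pos: [0.4598, -0.1273, 0.0045]
eef_rot: [180.0, 0.0, -17.6]
wrist_force: [0.2, -0.2, -1.7]
finger_gap: 0.019
```

Emit:
send_rows(fingers=[-1,-1,-1,-1,-1,-1,-1,-1,-1,-1], delta_pos=[[0,0,0.01],[0,0,0.02],[0,0,0.03],[0,0,0.04],[0,0,0.05],[0,0,0.06],[0,0,0.07],[0,0,0.08],[0,0,0.08],[0,0,0.08]], turn=[[0,0,0],[0,0,0],[0,0,0],[0,0,0],[0,0,0],[0,0,0],[0,0,0],[0,0,0],[0,0,0],[0,0,0]])

```text
time_s: 31.1
eef_pos: [0.4598, -0.1273, 0.0045]
eef_rot: [180.0, 0.0, -17.6]
wrist_force: [-7.4, 3.0, 12.0]
finger_gap: 0.0188
```

It is resting on the worktop: 12 N upward and z stopped at 4.5 mm. Releasing now, then straight up.

Emit:
send_rows(fingers=[-1,-1,-0.5,-0.3,0,0.3,0.6,1,1,1], delta_pos=[[0,0,0],[0,0,0],[0,0,0],[0,0,0],[0,0,0],[0,0,0],[0,0,0],[0,0,0],[0,0,0],[0,0,0]], turn=[[0,0,0],[0,0,0],[0,0,0],[0,0,0],[0,0,0],[0,0,0],[0,0,0],[0,0,0],[0,0,0],[0,0,0]])

```text
time_s: 32.1
eef_pos: [0.4599, -0.1273, 0.0045]
eef_rot: [180.0, 0.0, -17.6]
wrist_force: [-0.5, -0.4, -0.5]
finger_gap: 0.0853
```

Emit:
send_rows(fingers=[1,1,1,1,1,1,1,1,1,1], delta_pos=[[0,0,0],[0,0,-0.5],[0,0,-1.5],[0,0,-3],[0,0,-5],[0,0,-7],[0,0,-9],[0,0,-11],[0,0,-13],[0,0,-14]], turn=[[0,0,0],[0,0,0],[0,0,0],[0,0,0],[0,0,0],[0,0,0],[0,0,0],[0,0,0],[0,0,0],[0,0,0]])

```text
time_s: 33.1
eef_pos: [0.4604, -0.1275, 0.1476]
eef_rot: [180.0, -0.2, -17.6]
wrist_force: [-0.9, -0.0, 0.3]
finger_gap: 0.0855
```

Emit:
send_rows(fingers=[1,1,1,1,1,1,1,1,1,1], delta_pos=[[-0.5,1,-0.5],[-1,3,-1],[-2,6,-2],[-3,9,-3],[-4,12,-4],[-5,15,-5],[-5,18,-6],[-5,21,-6],[-5,22,-6],[-5,22,-6]], turn=[[0,0,0],[0,0,0],[0,0,0],[0,0,0],[0,0,0],[0,0,0],[0,0,0],[0,0,0],[0,0,0],[0,0,0]])

```text
time_s: 34.1
eef_pos: [0.3452, -0.3228, 0.2069]
eef_rot: [-180.0, -0.1, -17.7]
wrist_force: [-0.2, 0.3, -0.2]
finger_gap: 0.0853
```

Run:
```python
from h import *
import cv2
for n in("side","top"): cv2.imwrite(f"pics/{n}15.png",arm.grab_frame(n)[:,:,::-1])
plan([.460,-.126,.005],-17.4)
a,b=[cv2.absdiff(cv2.imread(f"pics/{n}15.png"),cv2.imread(f"pics/{n}0.png")).max(2) for n in("side","top")]
print("diff jar,pills,marker side",a[250:305,362:405].max(),a[122:160,272:294].max(),a[152:172,170:220].max())
print("top pills, marker",b[155:190,150:180].max(),b[255:310,135:182].max())
```

```text
pos [ 0.346  -0.3215  0.2071] rot [-179.9782   -0.1331  -17.5776] t 34.2 F [ 0.8784  0.4585 -0.0103] gap 0.08523547376385604 j [-46.0451 -19.0405 108.4818   0.0826  90.4521  61.5332]
delta cm [  4.9144 -22.0749  20.23  ] turn [-0.0004 -0.0023 -0.0031]
diff jar,pills,marker side 34 140 88
top pills, marker 13 14
```

View pics/side15.png

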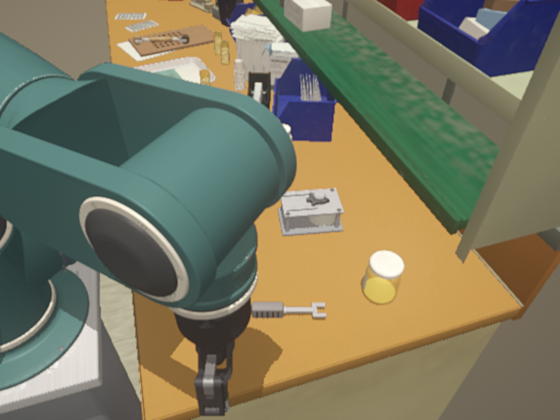

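View pics/top15.png

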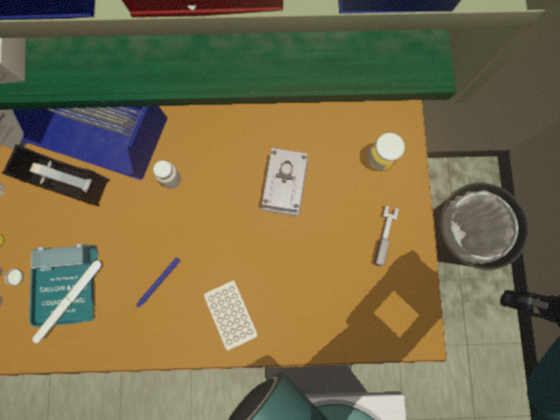

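The top view shows the pusher flat at (386,237), the clip home at (285,172), and the jar, bottle and marker unmoved. The side-view differences at the bottle and marker come from the arm being in front of them. Handing in.

```bash
python3 -c "
from workcell import arm
arm.job_done();print(arm.sense()['time_s'])"
```

```text
the job is handed in; nothing more can be done
the job is handed in; nothing more can be done
```

The job is done and handed in at about 34 s of the 56 s allowed. I gripped the pusher by its handle, took the clip's boss into the fork, and pushed the clip along the guide at 6–10 mm/s, slower near the end. I then laid the pusher back where it had been.

- **Snap:** the push took about 3 N as the arms spread and 1–2 N as they rubbed along the neck. It fell to about 0 as they closed behind it.
- **Home:** I then pressed up to about 13.9 N. The tool did not advance, so the clip was against the hard stop, and I stopped there. After I backed out, both cameras showed the clip's back against the shaft.
- **Pusher:** it lies flat within about 2 mm of where it started. Lowering it ended with a brief press of about 14 N on the worktop (12 N of it vertical) before release. The gripper is open and clear of everything.
- **Bystanders:** the top-view picture shows no change at the bottle and marker. The jar looks unmoved by eye in both views, with only a small difference in the side view. In the final side view the arm hides most of the bottle and the marker, so that difference check is no use for them.
- **Disagreement:** the two cameras differed by 2–4 mm on the clip's sideways position. I put this down to visible side faces biasing the side view, aimed near the top view's value, and the fork engaged cleanly.

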